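Hook the spring balancer onto the round die

ROBOT

A 6-joint arm with a two-finger parallel gripper is mounted at the origin on a cart in front of the work surface, level with it; the furniture and walls round the work are solid. World frame = base frame: x ahead of the robot, y to its left, z up, the work surface at z = 0. Lengths are in mm, angles in rad, forces in N, time in s.
With the tool pointing down it reaches from about 275 to 750 mm from the base axis. Payload 10.2 kg.
Tool frame: the origin (TCP) lies at the very end of the fingers, on their centre line; the grasp point (between the pads) lies 19 mm behind it; z points along the fingers, y is the direction in which the jaws open and shut (so a half turn about z gives the same grasp; the last joint's range is limited). The gripper opens to 85 mm and grips with 20 to 120 N. Pads are 22 mm wide; open, the fingers measure 114 mm over their backs; the gripper's body (76 mm by 85 mm) begins 54 mm behind the grasp point. The pads swing forward as they close: fully open they stand 13 mm farther back than shut.
Start: joints at [1.016, 0.313, 1.498, -0, 1.331, -0.223], TCP at [171.029, 496.367, 231.294] pointing down, gripper open.
Joint ranges: [-2.94, 2.94], [-0.97, 2.17], [0.19, 2.56], [-1.23, 4.37], [0.02, 3.11], [-2.88, 2.88]. Speed limits (rad/s): [2.39, 2.39, 3.01, 3.14, 3.14, 3.14].

INTERFACE

Orientations are given as a unit quaternion [w, x, y, z].
In Python, from rig import * gives the robot as it stands. The module is installed in compiled form; this text tells all that it offers.
- The arm moves only by the shell command python3 -m crank 'ROWS' [FORCE]. ROWS is a JSON object of lists of equal length, an entry for each row: "dp": the shift along the world's x, y, z in cm, a list of three; "delta_rot": the turn, a rotation vector about the world's x, y, z in degrees, a list of three; "claw": the closure in counts, from 0 (fully open) to 255 (shut). A call has 1 to 10 rows; each row shifts and turns the commanded pose from where the row before left it; what a row does not reach is not made up. A row lasts 1/10 s, in which the tool goes at most 50 mm and 8.59 degrees, less where a joint would pass 70% of its speed; a pose out of reach is approached as far as the arm can. A call is refused whole if a number of a shift passes 5 or a number of a turn 8.59, either way. A call with a gripper value outside its range is refused whole. The fingers move at their own pace and stop on an object; FORCE is the grip in N (left out, the last holds). Time passes only in rows, so rows that do not move let the fingers close. It gives the time, the measured TCP pose, the force and the opening at its end, in the units of the state.
- sense(): the state, without advancing time (a new reading comes with each control period).
- capture(name): name is "scene" or "top" or "wrist"; returns (picture, depth): 480x640x3 uint8, red, green, blue; 480x640 float32, mm along the optical axis (not along the pixel's ray), 0 where there is no reading.
- camera_model(name): a dict with "fx", "fy", "cx", "cy" (pixels), "cam_to_world" (4x4, takes a point from camera to world coordinates); the wrist camera has in their place "T_tool_cam" (4x4, takes a point from camera to tool coordinates, whose origin is the TCP and whose axes are the flange's). Camera axes: x right, y up, looking along -z (the intrinsics and any distortion apply to the point x, -y, -z); pixel columns grow to the right and rows downward; lengths in mm; the calibration is good to about 2 mm. A picture is of the moment at which its call begins: read the wrist's pose just before it. camera_model takes no time and is no camera call.
- finish_job(): hands the job in, once; it reports no verdict.
Trained networks look in the newest picture that a camera, given by its name, has taken for a name from the list of things; names that differ only in an ending like _2 or _b are one class to them, and where a whole thing is asked for, a point or a joint stands for the part that bears it (a point fixed in the world has none). Each returns a list of dicts, best first, with "p" (0 to 1); they miss things now and then, are a little off and sometimes report something else, mostly with a low value. They report only what shows in the picture. A call takes as long as a camera call. They do not tell look-alikes from the thing itself.
- boxes_of(camera, target): "centre" ([column, row] in pixels, amid what is visible of it).
- masks_of(camera, target): "region" (480x640 bool, what is visible of it) and "centre" ([column, row] in pixels, amid what is visible of it).
- pinpoint(camera, target): "centre" ([column, row] in pixels: a listed point, or the origin of a listed thing).
The state is a dict: "time_s": time; "joints": joint angles; "dq": joint speeds; "tau": joint torques, N m; "eef_pos": TCP position; "ee_rot": TCP orientation; "force": force on the tool from outside, world axes, zero at the start; "wrist_torque": the same for the moment, N m; "grip_width": opening from 0.0 (shut) to 1.0 (fully open).
Only numpy, scipy, OpenCV 4.12 (cv2) and the standard library are available. Lean on these libraries where they do the work, as an engineer would, in place of code of your own. Each camera call takes 0.05 s, during which the arm holds its last target.

TASK

Pull the spring balancer's hook down by its black grip, hook it under the lifting eye of the round steel die, and let go so that the eye holds the hook down against its spring. Leave the round die standing upright where it is, and leave the square die alone.

Things in the scene. Friction and masses are not known exactly. Their poses are not given: they have to be found in the camera images.
- pull_grip (a point): Centre of the balancer's black upright grip, diameter 26, height 42 mm, on a 40 mm collar. Axes: z up, y along its rail, x to the column. 10 mm stem straight below it; from this, two 8 mm prongs to +y and -y, centre line 91 mm below this point, bending up 33 mm out to tips whose tops are 71 mm below it. A hooked bar lies about 16 mm from the stem's axis. A drum 90 mm behind (+x) is 260 mm high.
- hook (a joint): How far grip and hook (one rigid piece) are pulled straight down, in m: 0 retracted (start), 0.09 at most, 0.04 when held by an eye. The spring pulls up with 4 N at the top, 6 N low down, and draws it back up when let go. The piece also slides along its y on a trolley, 100 mm either side of mid-rail, with about 2 N and staying where left; it cannot turn or move along its x.
- round_eye (a point): Middle of the top bar of the round die's eye, 118 mm above the bench. Die: steel cylinder, diameter 60, height 60 mm, 0.9 kg. Eye: upright arch of 8 mm bar on it, legs 38 mm apart inside, top bar along the point's x, its underside at 114 mm, 54 mm clear over the die; the opening is passed along y. It is to +y or -y of the hook, within 6 mm of its line of travel, axes parallel within 12 degrees.
- square_eye (a point): The same point on the square die: 60 mm square and 60 mm tall, same weight, same eye. It stands on the other side of the hook, about 190 mm from the round die; either may be left or right. To be left alone.
There are look-alikes about, which are no part of the job. What is shaped like the part that bears round_eye but red or turquoise is not meant.

How it is judged:
By the outcome, as a careful person would: the job done as asked, in the order asked, and still so for the second after the job is handed in, with the robot touching nothing.
It also fails if it takes over 30 s, if anything falls off the work surface, if the arm or the gripper's body presses on something with over 40 N, if the wrist force passes 120 N, or if a joint passes its speed limit or range.

## Working session

There is one attempt and no reset: what is moved stays moved. The work goes in short steps, Python scripts to look and compute and a shell command to move; the robot and the scene stay as the last step left them, time stands still between calls to the robot, and variables do not carry over. Pictures are saved under pics/ and viewed, and the job is handed in when it is done.

```bash
mkdir -p pics
cat > h.py <<'E'
from rig import *
import numpy as np, cv2
def save(img,name): cv2.imwrite('pics/'+name+'.png',cv2.cvtColor(img,cv2.COLOR_RGB2BGR))
def ray(cam,px):
    m=camera_model(cam); T=np.array(m['cam_to_world'])
    d=np.array([(px[0]-m['cx'])/m['fx'],-(px[1]-m['cy'])/m['fy'],-1.])
    return T[:3,3],T[:3,:3]@d
def at(cam,px,depth):
    o,d=ray(cam,px); return o+d*depth
def tri(c1,p1,c2,p2):
    o1,d1=ray(c1,p1);o2,d2=ray(c2,p2)
    A=np.array([d1,-d2]).T
    s=np.linalg.lstsq(A,o2-o1,rcond=None)[0]
    a=o1+d1*s[0];b=o2+d2*s[1]
    return (a+b)/2,np.linalg.norm(a-b)
E
python3 - <<'E'
from h import *
s=sense();print(s['time_s'],s['eef_pos'],s['ee_rot'],s['force'],s['grip_width'])
for c in ('scene','top'):
    im,d=capture(c);save(im,c+'0');np.save('pics/'+c+'d.npy',d)
    m=camera_model(c);print(c,{k:(np.round(v,3).tolist()) for k,v in m.items()})
    for t in ('pull_grip','round_eye','square_eye'):
        for r in pinpoint(c,t)[:4]:
            px=r['centre'];u,v=int(round(px[0])),int(round(px[1]))
            dd=d[min(max(v,0),479),min(max(u,0),639)]
            print(c,t,np.round(px,1),round(r['p'],2),dd,np.round(at(c,px,dd)))
print(sense()['time_s'])
E
```

```text
0.0 [170.89180483 496.14380577 230.744376  ] [-2.34670773e-04  1.65137732e-01  9.86270317e-01 -5.79604486e-04] [-0.55213377  0.16553355 -0.85343253] 1.004978202692195
scene {'fx': 466.248, 'fy': 466.248, 'cx': 322.915, 'cy': 248.152, 'cam_to_world': [[0.882, 0.331, -0.336, 256.8], [-0.472, 0.633, -0.614, -587.838], [0.009, 0.7, 0.714, 783.256], [0.0, 0.0, 0.0, 1.0]]}
scene pull_grip [270.9 195.1] 0.96 840.10785 [488.  33. 250.]
scene round_eye [319.3 301.9] 0.81 833.7723 [ 500. -133.  121.]
scene round_eye [256.7 205.7] 0.58 1017.0382 [502. 164. 121.]
scene round_eye [357.7 336.7] 0.55 783.4614 [ 523. -228.  120.]
scene round_eye [269.8 194.7] 0.53 843.2355 [488.  37. 248.]
scene square_eye [285.5 270.1] 0.63 890.52203 [479. -34. 118.]
top {'fx': 530.284, 'fy': 530.284, 'cx': 316.836, 'cy': 229.701, 'cam_to_world': [[-0.009, 0.998, -0.058, 484.225], [-1.0, -0.009, 0.002, -30.385], [0.001, 0.058, 0.998, 1082.45], [0.0, 0.0, 0.0, 1.0]]}
top pull_grip [269.7 254.5] 0.89 819.4802 [494.  41. 262.]
top round_eye [367.6 246. ] 0.89 963.16034 [ 510. -124.  119.]
top round_eye [423.  237.7] 0.74 964.1322 [ 524. -225.  119.]
top round_eye [205.8 253.5] 0.67 1022.4841 [499. 182.  59.]
top square_eye [313.8 262.7] 0.79 960.5033 [480. -26. 120.]
0.4
```

View pics/scene0.png

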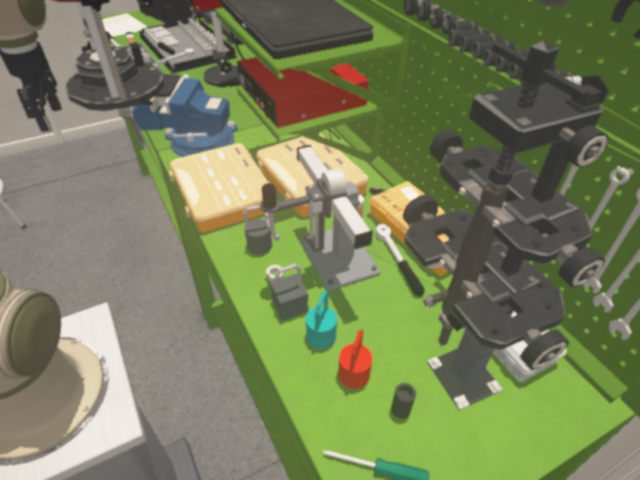

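View pics/top0.png

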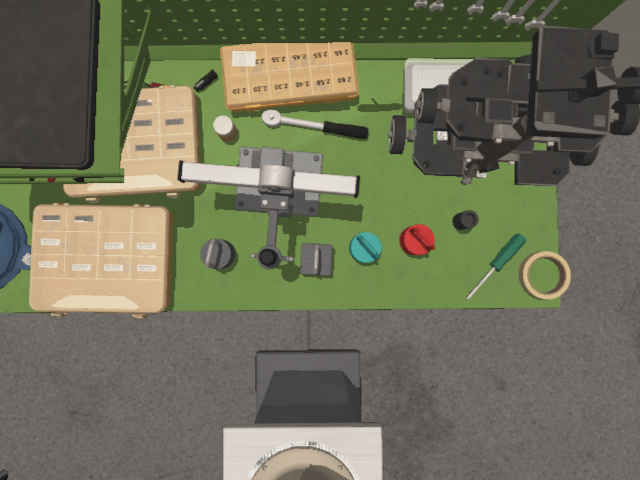

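Round grey die is at top px (216,253), to +y of the grip at (269,255). The square grey die is at (316,260). The turquoise (366,248) and red (418,240) ones are decoys. Next, close crops and a triangulation.

Run:
```python
from h import *
a=cv2.imread('pics/top0.png')[215:300,160:360];b=cv2.imread('pics/scene0.png')[140:330,200:390]
cv2.imwrite('pics/topc.png',cv2.resize(a,None,fx=4,fy=4,interpolation=cv2.INTER_CUBIC))
cv2.imwrite('pics/scenec.png',cv2.resize(b,None,fx=3.1,fy=3.1,interpolation=cv2.INTER_CUBIC))
d=np.load('pics/topd.npy');ds=np.load('pics/scened.npy')
# top depth -> world points
m=camera_model('top')
def cloud(c,d):
    m=camera_model(c);T=np.array(m['cam_to_world']);v,u=np.mgrid[0:480,0:640]
    P=np.stack([(u-m['cx'])/m['fx']*d,-(v-m['cy'])/m['fy']*d,-d],-1)
    return P@T[:3,:3].T+T[:3,3]
W=cloud('top',d)
print(np.round(W[246:262:2,204:230:2,2]).astype(int))
print(np.round(W[240:272:2,256:284:2,2]).astype(int))
R=W[160:200,175:365];z=R[...,2];print(np.percentile(z,[50,80,95]))
# beam mask
mk=(z>200);ys,xs=np.where(mk);P=R[mk];print(P.min(0),P.max(0))
for lo,hi in ((180,200),(340,358)):
    q=W[155:205,lo:hi];q=q[q[...,2]>150];print(np.round(q.mean(0)),np.round(q.min(0)),np.round(q.max(0)))
# eye of dies: points z in 105..125
for n,(r0,r1,c0,c1) in dict(round=(238,270,200,235),sq=(240,280,298,335)).items():
    for C,dd in (('top',d),('scene',ds)):
        Wc=cloud(C,dd)
        cx=(502,164) if n=='round' else (480,-28)
        k=(abs(Wc[...,0]-cx[0])<32)&(abs(Wc[...,1]-cx[1])<32)&(Wc[...,2]>108)&(Wc[...,2]<128)
        q=Wc[k];print(n,C,len(q))
        if len(q)>5:
            print(np.round(np.median(q,0),1),np.round(q.min(0)),np.round(q.max(0)))
            xy=q[:,:2]-q[:,:2].mean(0);w,V=np.linalg.eigh(xy.T@xy);print('dir',V[:,1])
```

```text
[[  60   60  122  119  117   62   62   60   63   59   60   57   58]
 [  61   62  120  121  115   59   61   61   57   58   58   60   56]
 [  59   62  120  124   60   60   58   60   57   57   59   62   61]
 [  60   54  121  120   62   61   60   60   61   59   60   58   61]
 [  62   59  124  121   61   61   56   59   59   62   59   59   59]
 [  59  120  122  121   56   56   59   60   57   60   62 1082   62]
 [  58  119  120   59   57   62   58   60   58   60   60   61   59]
 [  61  121  120   60   63   62   61   57   60   59   60   57   60]]
[[   1    0    2   -3   -2    3  213  211  215  212    0    0   -1   -3]
 [   2    0    1    0   -4    3  210  211  213  209   -2   -1 1082    2]
 [  -2   -5   -4    1    0  213  212  212  214  212   -4    0   -1    3]
 [   1    2    1    0  221  220  217  217  217  215   -3   -3    1    0]
 [  -2    4    2  220  221  253  255  219  220  218  221    1   -1   -3]
 [  -1    1  221  258  261  261  259  257  257  219  220  218   -2   -2]
 [   0  220  259  261  260  263  261  261  257  252  223  219  218    2]
 [ 160  220  263  260  264  264  260  262  2
[... 539 characters left out ...]

 [  -1   -1   -3   -1   -4    1    0   -1    0   -1    0   -4    0    0]]
[210.73018807 216.11702594 253.03702912]
[ 484.2245317  -102.52626778  200.04883411] [ 653.27537646  197.57033151 1082.44994918]
[632. 177. 217.] [484. -30. 187.] [ 652.  196. 1082.]
[605. -84. 232.] [484. -99. 187.] [ 626.  -30. 1082.]
round top 129
[499.4 163.8 119.6] [474. 156. 109.] [525. 173. 125.]
dir [-0.9750347   0.22205256]
round scene 65
[485.8 163.6 118.9] [470. 156. 109.] [504. 170. 123.]
dir [-0.97610389  0.21730438]
sq top 124
[485.9 -28.7 119.2] [461. -34. 109.] [511. -25. 124.]
dir [-0.99794345  0.06410049]
sq scene 113
[481.9 -32.5 118.6] [457. -37. 108.] [508. -27. 124.]
dir [-0.99816082  0.06062156]
```

View pics/topc.png

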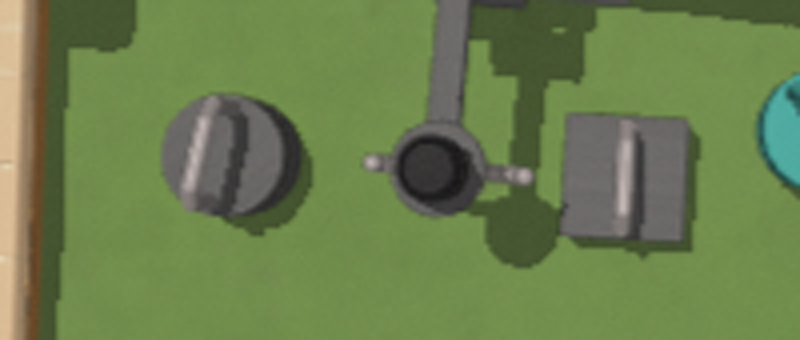

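View pics/scenec.png

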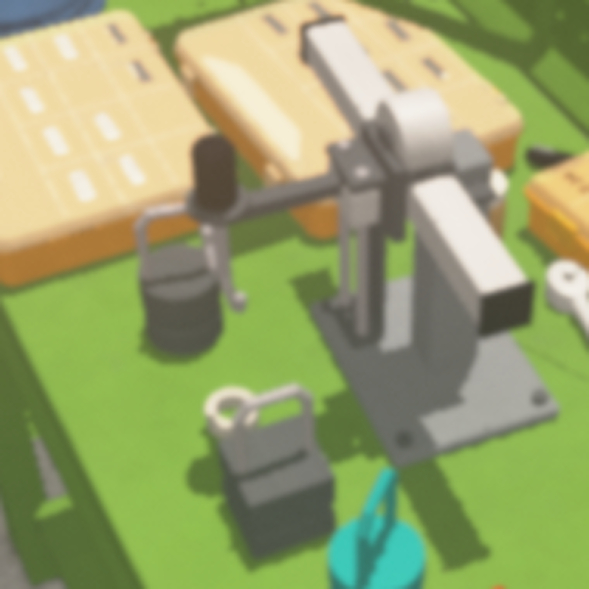

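Run:
```python
from h import *
def cloud(c,d):
    m=camera_model(c);T=np.array(m['cam_to_world']);v,u=np.mgrid[0:480,0:640]
    P=np.stack([(u-m['cx'])/m['fx']*d,-(v-m['cy'])/m['fy']*d,-d],-1)
    P=P@T[:3,:3].T+T[:3,3];P[d<=0]=np.nan
    return P
for c in ('top','scene'):
    W=cloud(c,np.load('pics/'+('topd' if c=='top' else 'scened')+'.npy'))
    k=(abs(W[...,0]-494)<25)&(abs(W[...,1]-41)<25)&(W[...,2]>246)&(W[...,2]<275)
    q=W[k];print(c,'grip',len(q),np.median(q,0),q.min(0),q.max(0))
    k=(abs(W[...,0]-494)<28)&(abs(W[...,1]-41)<28)&(W[...,2]>212)&(W[...,2]<226)
    q=W[k];print(c,'collar',len(q),np.median(q,0),q.min(0),q.max(0))
    # prongs
    k=(abs(W[...,0]-494)<12)&(abs(W[...,1]-41)<45)&(W[...,2]>135)&(W[...,2]<180)
    q=W[k]
    for s in (-1,1):
        p=q[s*(q[:,1]-41)>15]
        if len(p):print('prong',s,len(p),np.median(p,0),p.min(0),p.max(0))
    # rail
    k=(W[...,0]>560)&(W[...,0]<680)&(W[...,1]>-130)&(W[...,1]<230)&(W[...,2]>195)&(W[...,2]<300)
    q=W[k];vv=np.argwhere(k)
    for y0 in range(-120,220,20):
        p=q[(q[:,1]>=y0)&(q[:,1]<y0+20)]
        if len(p)>5: print(y0,len(p),np.round(np.percentile(p[:,0],[3,50,97])),np.round(np.percentile(p[:,2],[5,50,95])), np.round(np.percentile(p[:,1],[0,100])))
```

```text
top grip 237 [491.67081476  45.46143767 260.37769554] [477.81645471  33.35897396 246.49566204] [504.3202327   58.47470015 265.28101477]
top collar 255 [496.79114328  42.70769838 218.72556349] [472.54444594  28.01685266 212.06612467] [521.67017986  65.90822284 223.5411795 ]
prong -1 41 [488.81927723  18.45456578 157.94528145] [485.33898481  10.9873835  150.53125395] [492.47596029  25.7418267  169.97024952]
prong 1 26 [494.51840729  76.99103258 166.14048722] [491.09990554  73.850836   155.34467862] [498.13628447  81.73418774 171.65665035]
-120 23 [597. 614. 623.] [214. 216. 219.] [-103. -100.]
-100 233 [593. 608. 623.] [208. 214. 217.] [-99. -81.]
-80 231 [595. 609. 625.] [208. 214. 216.] [-80. -61.]
-60 231 [597. 611. 626.] [209. 214. 217.] [-60. -41.]
-40 235 [599. 613. 628.] [208. 214. 217.] [-40. -20.]
-20 246 [601. 615. 630.] [207. 214. 217.] [-20.  -0.]
0 386 [572. 610. 632.] [210. 229. 252.] [ 0. 20.]
20 760 [567. 609. 670.] [198. 225. 258.] [20. 40.]
40 752 [570. 612. 673.] [198. 223. 256.] [40. 60.]
60 275 [589. 624. 667.] [198. 214. 228.] [60. 80.]
80 231 [611. 624. 640.] [20
[... 992 characters left out ...]
16.] [-80. -60.]
-60 149 [593. 604. 622.] [199. 214. 215.] [-60. -40.]
-40 145 [596. 606. 623.] [199. 213. 215.] [-40. -20.]
-20 142 [598. 607. 626.] [198. 214. 216.] [-20.  -0.]
0 630 [566. 602. 628.] [200. 223. 251.] [ 0. 20.]
20 459 [564. 599. 666.] [197. 225. 257.] [20. 40.]
40 226 [566. 594. 669.] [198. 222. 254.] [40. 59.]
60 12 [579. 596. 647.] [206. 224. 229.] [60. 80.]
80 61 [607. 613. 634.] [202. 214. 216.] [ 81. 100.]
100 103 [609. 619. 637.] [200. 214. 215.] [100. 120.]
120 103 [611. 622. 639.] [200. 214. 216.] [120. 140.]
140 101 [613. 621. 641.] [197. 214. 216.] [140. 160.]
160 95 [614. 626. 643.] [200. 214. 215.] [160. 180.]
180 94 [616. 625. 646.] [199. 214. 217.] [180. 197.]
```

```bash
python3 -c "
from h import *
print({k:np.round(v,3).tolist() for k,v in camera_model('wrist').items()})"
python3 -m crank '{"dp":[[2.7,-3.8,1.5],[2.7,-3.8,1.5],[2.7,-3.8,1.5],[2.7,-3.8,1.5],[2.7,-3.8,1.5],[2.7,-3.8,1.5],[2.7,-3.8,1.0],[2.7,-3.8,0],[2.7,-3.8,0],[2.7,-3.8,0]],"delta_rot":[[0,0,1.5],[0,0,1.5],[0,0,1.5],[0,0,1.5],[0,0,1.5],[0,0,1.5],[0,0,1.5],[0,0,1.5],[0,0,1.5],[0,0,0]],"claw":[0,0,0,0,0,0,0,0,0,0]}' 40
```

```text
{'fx': 384.736, 'fy': 384.736, 'cx': 317.271, 'cy': 240.813, 'T_tool_cam': [[0.001, 0.966, 0.259, 64.762], [1.0, -0.001, 0.001, -0.133], [0.001, 0.259, -0.966, -142.293], [0.0, 0.0, 0.0, 1.0]]}
time_s: 1.4
eef_pos: [441.8, 114.5, 331.5]
ee_rot: [0.0, 0.048, 0.999, 0.0]
force: [1.3, 0.3, -0.0]
grip_width: 0.998
```

```bash
cat >> h.py <<'E'
from scipy.spatial.transform import Rotation as Ro
def wpose():
    s=sense();q=s['ee_rot'];T=np.eye(4);T[:3,:3]=Ro.from_quat([q[1],q[2],q[3],q[0]]).as_matrix();T[:3,3]=s['eef_pos']
    return T@np.array(camera_model('wrist')['T_tool_cam'])
def wcloud(T,d):
    m=camera_model('wrist');v,u=np.mgrid[0:480,0:640]
    P=np.stack([(u-m['cx'])/m['fx']*d,-(v-m['cy'])/m['fy']*d,-d],-1)
    P=P@T[:3,:3].T+T[:3,3];P[d<=0]=np.nan
    return P
E
python3 - <<'E'
from h import *
T=wpose();im,d=capture('wrist');save(im,'w1');np.savez('pics/w1.npz',T=T,d=d)
m=camera_model('wrist')
for t in ('pull_grip','round_eye'):
    for r in pinpoint('wrist',t)[:3]: print(t,r['centre'],r['p'])
W=wcloud(T,d)
def box(c,h,z0,z1):
    k=(abs(W[...,0]-c[0])<h)&(abs(W[...,1]-c[1])<h)&(W[...,2]>z0)&(W[...,2]<z1);return W[k]
for n,q in (('grip',box((491,46),25,248,275)),('griptop',box((491,46),25,256,270)),('collar',box((491,46),28,210,225)),('eye',box((500,164),32,108,128)),('die',box((500,164),36,50,68))):
    print(n,len(q),*(np.round(np.percentile(q,p,axis=0),1) for p in (1,50,99)) if len(q) else '')
    if n=='eye' and len(q):
        xy=q[:,:2]-q[:,:2].mean(0);w,V=np.linalg.eigh(xy.T@xy);print('dir',V[:,1])
E
```

```text
pull_grip [222.3, 320.8] 0.57
round_eye [371.3, 259.0] 0.8
grip 1347 [476.5  38.7 248.4] [485.9  49.  260.8] [500.   58.4 263. ]
griptop 1068 [476.9  38.8 256.3] [487.5  48.3 261.2] [500.   57.9 263.1]
collar 1076 [470.2  27.  212. ] [480.2  52.7 219.5] [517.8  64.7 223.5]
eye 415 [472.3 154.9 108.5] [493.6 163.5 120.1] [521.9 170.8 122.6]
dir [-0.97360191  0.22825276]
die 1791 [468.6 134.8  52.1] [494.8 158.7  59.5] [522.3 191.2  62.7]
```

View pics/w1.png

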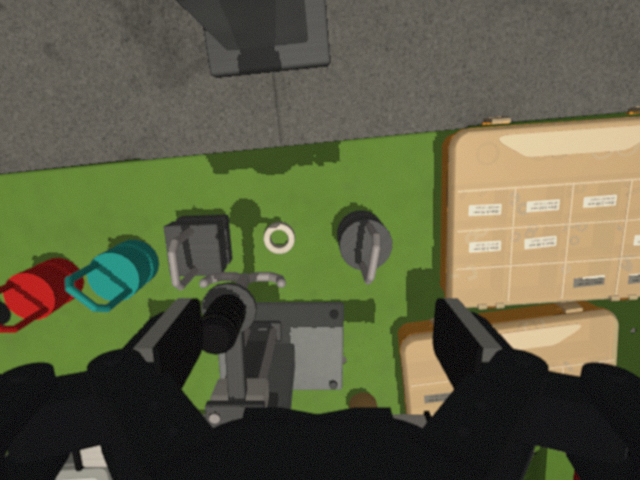

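Wrist view: grip at (220,320), round grey die with eye at (371,258), square die at (195,250). The choice is consistent across the three views. I'm going onto the grip with the jaws along the rail.

```bash
python3 -m crank '{"dp":[[2.4,-3.4,0],[2.4,-3.4,0],[0,0,-2.5],[0,0,-3],[0,0,-3],[0,0,-2],[0,0,0]],"delta_rot":[[0,0,0],[0,0,0],[0,0,0],[0,0,0],[0,0,0],[0,0,0],[0,0,0]],"claw":[0,0,0,0,0,0,0]}' 40
python3 - <<'E'
from h import *
T=wpose();im,d=capture('wrist');save(im,'w2')
W=wcloud(T,d)
for z0,z1 in ((257,266),(214,224)):
    k=(abs(W[...,0]-490)<28)&(abs(W[...,1]-46)<28)&(W[...,2]>z0)&(W[...,2]<z1);q=W[k]
    if len(q):print(len(q),*(np.round(np.percentile(q,p,axis=0),1) for p in (1,50,99)))
E
```

```text
time_s: 2.25
eef_pos: [487.6, 49.6, 224.3]
ee_rot: [-0.002, 0.047, 0.999, 0.0]
force: [-0.1, -0.0, -0.1]
grip_width: 0.999
4476 [477.3  33.9 257.2] [487.2  45.7 261.3] [499.1  57.2 262.8]
2806 [470.2  26.6 216. ] [478.8  47.5 219.5] [499.3  64.2 222.9]
```

View pics/w2.png

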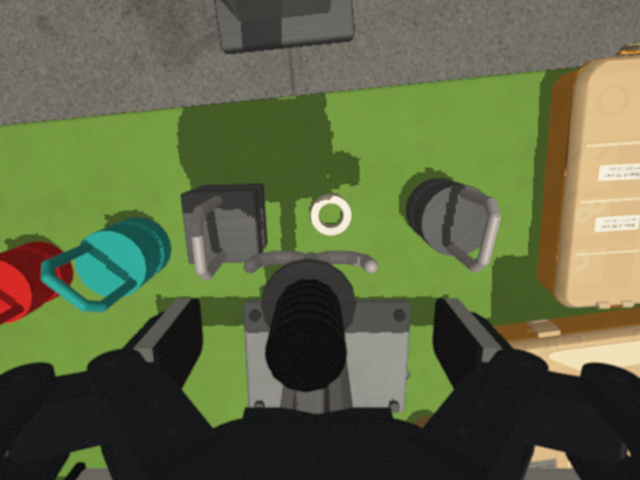

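```bash
python3 -m crank '{"dp":[[0.2,-0.4,0.3],[0,0,0],[0,0,0],[0,0,0],[0,0,0],[0,0,0],[0,0,0],[0,0,0]],"delta_rot":[[0,0,0],[0,0,0],[0,0,0],[0,0,0],[0,0,0],[0,0,0],[0,0,0],[0,0,0]],"claw":[255,255,255,255,255,255,255,255]}' 40
python3 -c "
from h import *
s=sense();print(s['time_s'],s['eef_pos'],s['force'],s['wrist_torque'],s['grip_width'])"
```

```text
time_s: 3.1
eef_pos: [491.1, 44.4, 229.5]
ee_rot: [0.0, 0.048, 0.999, 0.0]
force: [0.5, 0.6, 4.0]
grip_width: 0.287
3.1 [491.144413    44.40725125 229.47190087] [0.45112401 0.64227803 4.02329553] [ 0.1819663  -0.00333886  0.00497314] 0.2869894589358539
```

```bash
python3 -m crank '{"dp":[[0,0,-1],[0,0,-2],[0,0,-2],[0,0,-2],[0,0,0]],"delta_rot":[[0,0,0],[0,0,0],[0,0,0],[0,0,0],[0,0,0]],"claw":[255,255,255,255,255]}' 60
python3 - <<'E'
from h import *
T=wpose();im,d=capture('wrist');save(im,'w3')
W=wcloud(T,d)
im,d=capture('scene');save(im,'s3')
im,d=capture('top');save(im,'t3')
m=camera_model('top');T=np.array(m['cam_to_world']);v,u=np.mgrid[0:480,0:640]
Wt=np.stack([(u-m['cx'])/m['fx']*d,-(v-m['cy'])/m['fy']*d,-d],-1)@T[:3,:3].T+T[:3,3]
for n,W in (('w',W),('t',Wt)):
  for z0,z1 in ((72,82),(83,97),(97,108),(140,156)):
    k=(abs(W[...,0]-490)<20)&(abs(W[...,1]-46)<45)&(W[...,2]>z0)&(W[...,2]<z1);q=W[k]
    if len(q):print(n,z0,len(q),*(np.round(np.percentile(q,p,axis=0),1) for p in (1,50,99)))
E
cd pics; python3 -c "
import cv2
b=cv2.imread('s3.png')[140:330,200:390]
cv2.imwrite('s3c.png',cv2.resize(b,None,fx=3.1,fy=3.1,interpolation=cv2.INTER_CUBIC))"
```

```text
time_s: 3.6
eef_pos: [491.1, 44.4, 157.8]
ee_rot: [-0.0, 0.048, 0.999, 0.0]
force: [1.7, 1.1, 6.4]
grip_width: 0.278
w 72 549 [483.4  19.   77.5] [487.9  38.5  80.5] [494.7  69.7  81.9]
w 83 665 [482.6   8.6  83.1] [488.5  44.   89.4] [495.4  80.2  96.9]
w 97 65 [484.    9.4  97. ] [490.   74.3  97.4] [494.3  79.   98.5]
w 140 2209 [470.3  27.1 143.8] [477.2  45.8 147.2] [486.9  62.8 155.7]
```

View pics/w3.png

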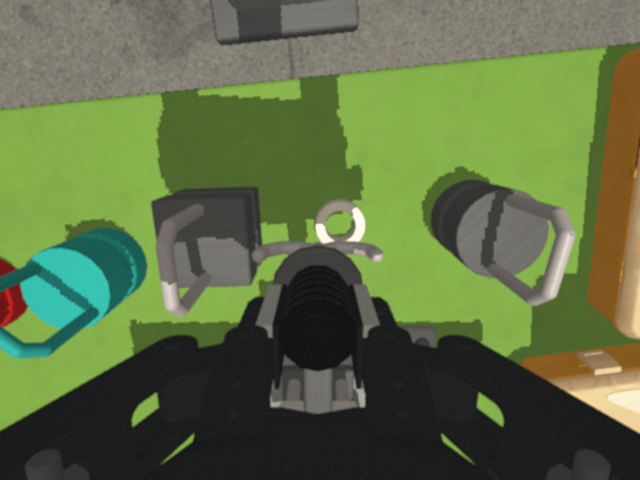

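View pics/s3c.png

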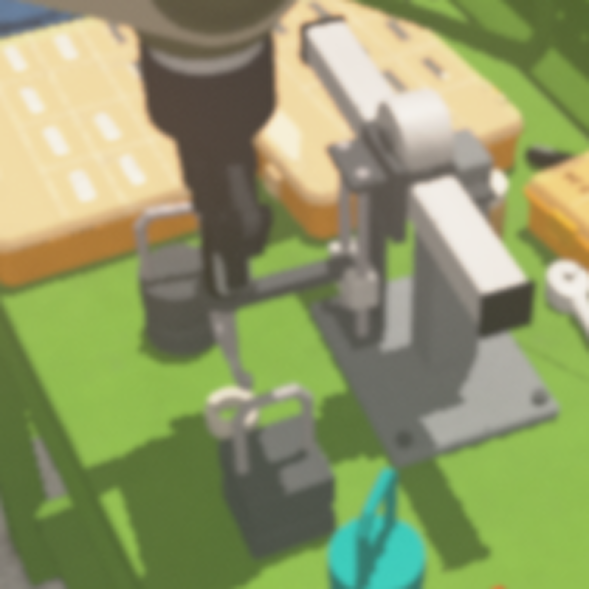

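Run:
```python
from h import *
T=wpose();im,d=capture('wrist')
W=wcloud(T,d)
k=(abs(W[...,0]-498)<35)&(abs(W[...,1]-164)<32)&(W[...,2]>116)&(W[...,2]<128);q=W[k]
print(len(q),*(np.round(np.percentile(q,p,axis=0),1) for p in (1,50,99)))
c=(np.percentile(q,1,axis=0)+np.percentile(q,99,axis=0))/2
# prongs by y
k=(abs(W[...,0]-490)<20)&(abs(W[...,1]-46)<45)&(W[...,2]>75)&(W[...,2]<110);p=W[k]
for y in range(8,82,6):
    b=p[(p[:,1]>=y)&(p[:,1]<y+6)]
    if len(b)>3: print(y,len(b),np.round(b.mean(0),1),np.round(b.max(0),1))
h=np.array([489.5,45]);e=c[:2];u=np.array([.097,.995])
print(c,(e-h)@u,(e-h)@np.array([u[1],-u[0]]))
print(sense()['time_s'],sense()['force'])
```

```text
1419 [477.8 155.9 116.2] [496.  161.9 120.3] [516.6 168.9 122.5]
8 148 [485.3  11.5  97. ] [489.6  14.  100. ]
14 182 [485.8  16.7  89.6] [490.4  19.8  99.1]
20 145 [486.7  22.9  83.2] [491.2  26.   88.1]
26 118 [487.   28.9  82.4] [491.3  32.   84.3]
32 68 [486.   34.9  82.9] [489.1  38.   86.7]
38 34 [485.4  40.9  86. ] [486.7  43.9  90.2]
44 31 [485.6  47.2  86.9] [486.8  49.7  91.1]
50 64 [487.6  53.3  83.3] [490.3  56.   87. ]
56 115 [489.9  59.2  82.3] [494.6  61.9  84.4]
62 140 [490.8  65.1  82.9] [495.2  68.   86.1]
68 165 [491.1  71.2  88. ] [496.1  74.   98.4]
74 176 [491.2  76.6  96.1] [496.3  80.  100.2]
80 10 [492.6  80.4  96.8] [494.7  80.8  97.8]
[497.22165606 162.37356669 119.32563332] 117.53569949216077 -3.7021881913777612
3.8 [-0.18816445  0.1239661   4.71726546]
```

```bash
python3 -m crank '{"dp":[[0.05,0.5,0],[0.1,1.0,0],[0.15,1.5,0],[0.15,1.5,0],[0.1,1.0,0],[0.05,0.5,0]],"delta_rot":[[0,0,0],[0,0,0],[0,0,0],[0,0,0],[0,0,0],[0,0,0]],"claw":[255,255,255,255,255,255]}' 60
python3 - <<'E'
from h import *
T=wpose();im,d=capture('wrist');save(im,'w4')
W=wcloud(T,d)
k=(abs(W[...,0]-498)<35)&(abs(W[...,1]-164)<32)&(W[...,2]>116)&(W[...,2]<128);q=W[k]
print('eye',np.round((np.percentile(q,1,axis=0)+np.percentile(q,99,axis=0))/2,1))
k=(abs(W[...,0]-496)<20)&(abs(W[...,1]-104)<45)&(W[...,2]>75)&(W[...,2]<104);p=W[k]
for y in range(66,142,6):
    b=p[(p[:,1]>=y)&(p[:,1]<y+6)]
    if len(b)>3: print(y,len(b),np.round(b.mean(0),1),np.round(b.max(0),1))
s=sense();print(s['eef_pos'],s['force'],s['wrist_torque'],s['grip_width'])
E
```

```text
time_s: 4.4
eef_pos: [496.9, 104.9, 159.9]
ee_rot: [-0.0, 0.048, 0.999, -0.0]
force: [-2.3, -1.6, 5.7]
grip_width: 0.282
eye [497.5 162.8 119.5]
66 70 [491.4  70.5  98. ] [495.3  72.  100.3]
72 202 [491.1  75.   93.6] [495.9  78.  100. ]
78 149 [492.2  80.9  84.9] [497.2  84.   88.2]
84 132 [492.8  86.9  82.5] [497.  90.  85.]
90 86 [492.1  92.7  82.5] [495.7  96.   85.2]
96 46 [491.4  98.7  84.5] [492.6 102.   87.7]
102 29 [490.7 105.1  88. ] [491.5 107.8  91.7]
108 47 [492.6 111.4  84.5] [494.7 114.   89.2]
114 92 [494.7 117.3  82.6] [499.2 119.9  85.6]
120 130 [496.3 123.   82.6] [500.5 125.9  84.2]
126 151 [496.6 129.   84.9] [501.1 132.   89.1]
132 199 [496.8 135.   93.8] [501.6 138.  100.2]
138 68 [497.5 139.3  97.6] [501.7 141.2 100. ]
[496.94346909 105.3758707  159.8841749 ] [-2.6503982   2.44665981  5.23189215] [ 0.34645229  0.22109872 -0.07201139] 0.2830637919851295
```

View pics/w4.png

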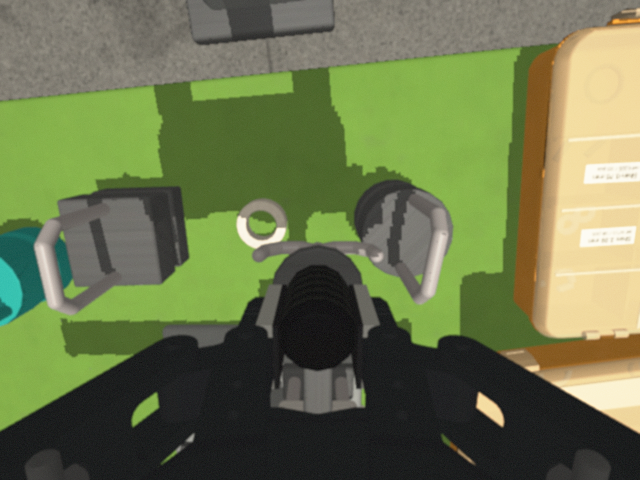

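```bash
python3 -m crank '{"dp":[[0.05,0.5,0],[0.1,1.0,0],[0.1,1.0,0],[0.1,1.0,0],[0.05,0.5,0],[0,0.1,0],[0,0,0]],"delta_rot":[[0,0,0],[0,0,0],[0,0,0],[0,0,0],[0,0,0],[0,0,0],[0,0,0]],"claw":[255,255,255,255,255,255,255]}' 60
python3 - <<'E'
from h import *
T=wpose();im,d=capture('wrist');save(im,'w5')
W=wcloud(T,d)
k=(abs(W[...,0]-498)<35)&(abs(W[...,1]-164)<32)&(W[...,2]>116)&(W[...,2]<128);q=W[k]
print('eye',np.round((np.percentile(q,1,axis=0)+np.percentile(q,99,axis=0))/2,1))
k=(abs(W[...,0]-500)<15)&(abs(W[...,1]-146)<45)&(W[...,2]>75)&(W[...,2]<104);p=W[k]
for y in range(106,190,6):
    b=p[(p[:,1]>=y)&(p[:,1]<y+6)]
    if len(b)>3: print(y,len(b),np.round(b.mean(0),1),np.round(b.min(0),1),np.round(b.max(0),1))
s=sense();print(s['eef_pos'],s['force'],s['wrist_torque'],s['grip_width'])
im,d=capture('scene');save(im[140:330,200:390],'s5')
E
cd pics; python3 -c "
import cv2
b=cv2.imread('s5.png')
cv2.imwrite('s5c.png',cv2.resize(b,None,fx=3.1,fy=3.1,interpolation=cv2.INTER_CUBIC))"
```

```text
time_s: 5.15
eef_pos: [500.8, 145.7, 159.8]
ee_rot: [-0.0, 0.048, 0.999, 0.0]
force: [-1.6, 1.0, 5.7]
grip_width: 0.283
eye [488.5 165.5 119.5]
106 50 [495.4 110.8  97.7] [492.5 109.1  93.7] [499.4 112.   99.7]
112 202 [494.9 115.2  94.6] [492.  112.   83.6] [500.  118.  100.4]
118 152 [495.9 121.   85.5] [492.5 118.   80.4] [500.7 124.   91.1]
124 129 [496.7 127.   82.5] [493.2 124.1  78.7] [501.1 130.   84.9]
130 92 [496.2 132.6  82.4] [493.9 130.   79.6] [500.  135.7  84.7]
136 54 [495.4 138.6  83.8] [494.4 136.1  79.7] [497.3 141.6  87.1]
142 29 [494.6 145.   87.8] [493.9 142.2  83.3] [495.6 147.6  91.5]
148 44 [496.2 151.4  85.1] [494.9 148.1  80.6] [497.9 154.   89.4]
154 80 [498.2 157.4  82.4] [495.9 154.   80. ] [502.3 159.9  85.4]
160 61 [499.4 161.5  82.3] [496.6 160.   79.2] [503.9 163.5  84.6]
166 10 [503.2 171.7  87. ] [500.6 171.3  85.4] [505.  172.   88.2]
172 189 [500.7 175.2  93. ] [497.8 172.   83. ] [505.5 178.  100.3]
178 92 [501.2 179.7  97.3] [498.1 178.   86.9] [505.5 182.2  99.9]
[500.76273342 145.69201883 159.83619941] [-3.00671575  1.90384911  6.08270294] [ 0.36471197  0.34202966 -0.02723709] 0.28301160189235874
```

View pics/w5.png

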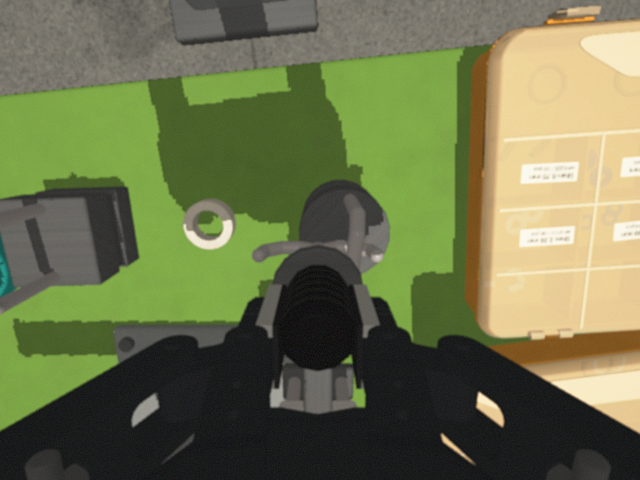

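View pics/s5c.png

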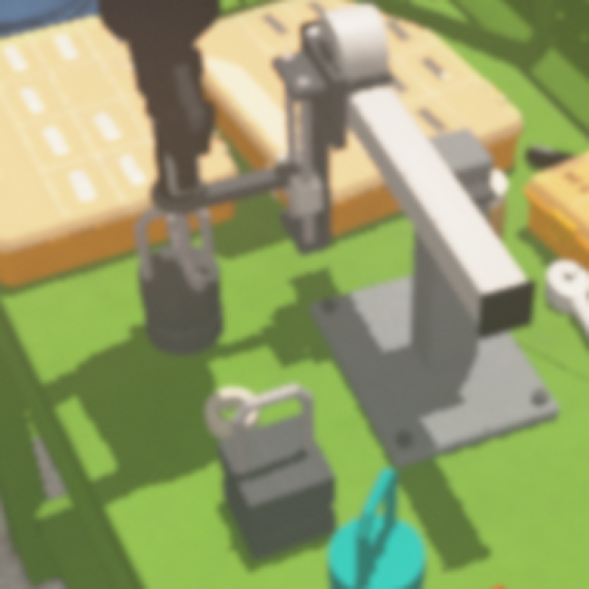

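```bash
python3 -m crank '{"dp":[[0,0,0.5],[0,0,1],[0,0,0.8],[0,0,0.3],[0,0,0]],"delta_rot":[[0,0,0],[0,0,0],[0,0,0],[0,0,0],[0,0,0]],"claw":[255,255,255,255,255]}' 60
python3 - <<'E'
from h import *
T=wpose();im,d=capture('wrist');save(im,'w6')
W=wcloud(T,d)
k=(abs(W[...,0]-500)<15)&(abs(W[...,1]-146)<45)&(W[...,2]>75)&(W[...,2]<134);p=W[k]
for y in range(106,190,6):
    b=p[(p[:,1]>=y)&(p[:,1]<y+6)]
    if len(b)>3: print(y,len(b),np.round(b.mean(0),1),np.round(b.min(0),1),np.round(b.max(0),1))
s=sense();print(s['eef_pos'],s['force'],s['wrist_torque'],s['grip_width'])
E
```

```text
time_s: 5.75
eef_pos: [500.8, 145.5, 186.3]
ee_rot: [0.0, 0.048, 0.999, 0.0]
force: [-4.5, 0.5, 5.1]
grip_width: 0.281
106 53 [495.3 110.7 124.4] [492.4 108.9 121. ] [499.2 112.  126.3]
112 200 [494.9 115.1 121. ] [492.1 112.2 112. ] [500.  118.  126.9]
118 157 [495.9 120.9 111.7] [492.5 118.1 105.7] [500.4 124.  116. ]
124 130 [496.7 127.  109. ] [493.4 124.1 105.8] [500.9 130.  111.4]
130 90 [496.  132.8 109. ] [493.9 130.  105.7] [499.4 136.  111.2]
136 49 [495.2 138.9 110.7] [494.  136.1 106.3] [496.5 142.  114. ]
142 29 [494.6 145.3 114.5] [494.  142.5 110.3] [495.4 147.8 117.9]
148 41 [496.3 151.4 111.3] [494.9 148.4 107.2] [497.9 153.8 115. ]
154 88 [498.  157.4 110.5] [495.4 154.  106.1] [501.2 160.  120.3]
160 301 [494.  163.3 120.8] [485.1 160.  106.8] [505.3 166.  123.1]
166 200 [495.9 168.6 116.1] [485.  166.  106.6] [505.6 172.  122.7]
172 200 [500.6 175.1 119.5] [497.8 172.  109.4] [505.5 178.  127. ]
178 82 [501.2 179.6 124. ] [498.2 178.  114.5] [505.5 181.9 126.5]
[500.76619079 145.47269985 185.97579338] [-4.35042061  1.29517772  5.48069168] [ 0.29904766  0.65481706 -0.04335255] 0.2861049922299953
```

View pics/w6.png

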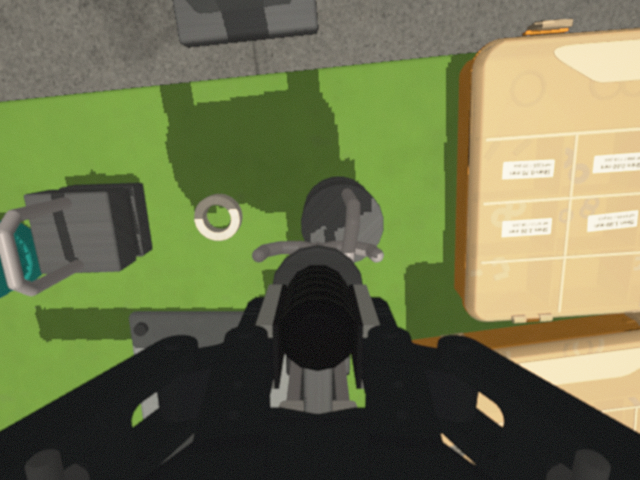

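The tip is now behind the bar at +y, with its top at 127 against the bar's 122. About 4 mm of rise remains before it seats.

```bash
python3 -m crank '{"dp":[[0,0,0.2],[0,0,0.1],[0,0,0]],"delta_rot":[[0,0,0],[0,0,0],[0,0,0]],"claw":[255,255,255]}' 60
python3 -c "
from h import *
s=sense();print(s['eef_pos'],s['force'],s['wrist_torque'])"
```

```text
time_s: 6.1
eef_pos: [500.8, 145.4, 188.5]
ee_rot: [-0.0, 0.048, 0.999, 0.0]
force: [-5.0, 1.8, 3.8]
grip_width: 0.286
[500.76455873 145.43841156 188.5137999 ] [-5.02385888  1.81702345  3.76435979] [ 0.42024441  0.72200886 -0.02787467]
```

```bash
python3 -m crank '{"dp":[[0,0,0],[0,0,0],[0,0,0],[0,0,0],[0,0,0],[0,0,0],[0,0,0],[0,0,0]],"delta_rot":[[0,0,0],[0,0,0],[0,0,0],[0,0,0],[0,0,0],[0,0,0],[0,0,0],[0,0,0]],"claw":[170,150,130,110,90,60,30,0]}' 20
python3 - <<'E'
from h import *
T=wpose();im,d=capture('wrist');save(im,'w7')
W=wcloud(T,d)
k=(abs(W[...,0]-500)<15)&(abs(W[...,1]-146)<45)&(W[...,2]>75)&(W[...,2]<134);p=W[k]
for y in range(106,190,6):
    b=p[(p[:,1]>=y)&(p[:,1]<y+6)]
    if len(b)>3: print(y,len(b),np.round(b.mean(0),1),np.round(b.min(0),1),np.round(b.max(0),1))
k=(abs(W[...,0]-500)<40)&(abs(W[...,1]-146)<35)&(W[...,2]>205)&(W[...,2]<245);p=W[k];print('griptop',np.round(np.percentile(p,[1,50,99],axis=0),1))
s=sense();print(s['eef_pos'],s['force'],s['wrist_torque'],s['grip_width'])
E
```

```text
time_s: 6.9
eef_pos: [501.0, 145.4, 188.3]
ee_rot: [0.0, 0.048, 0.999, -0.0]
force: [-0.6, -0.6, 0.1]
grip_width: 1.002
106 51 [495.3 110.7 128.8] [492.2 108.5 123.7] [499.4 112.  131. ]
112 212 [494.9 115.1 125.2] [492.  112.  114.8] [500.  118.  131.2]
118 155 [495.9 121.  116.1] [492.6 118.  109.8] [500.4 123.9 120.4]
124 143 [496.6 126.9 113.2] [493.  124.  109.3] [501.3 129.9 116.1]
130 104 [496.  132.8 113.1] [493.7 130.  109.9] [500.6 136.  116.1]
136 53 [495.3 138.9 115.1] [494.3 136.  110.3] [496.7 142.  118.5]
142 34 [494.5 145.3 118.8] [493.7 142.5 114.5] [495.2 147.8 123.3]
148 48 [496.4 151.4 115.9] [495.1 148.3 111.8] [498.  154.  120.1]
154 97 [497.9 157.5 114.3] [495.  154.1 109.8] [500.9 160.  121.6]
160 312 [494.4 163.3 120.9] [485.1 160.  109.6] [506.  166.  123.2]
166 221 [496.3 168.6 118. ] [485.2 166.1 108.5] [504.9 172.  123.1]
172 203 [500.6 175.1 123.9] [497.7 172.  113.4] [505.9 178.  131.2]
178 88 [501.2 179.6 128.3] [498.2 178.1 117.6] [505.7 182.  131.1]
griptop [[486.  133.2 207.3]
 [494.8 145.8 221.5]
 [508.7 157.9 223.3]]
[501.03115948 145.37698536 188.2918538 ] [-0.04926146  0.43352469  0.40612305] [-0.05169902 -0.02480919  0.00120906] 1.0027719827592871
```

View pics/w7.png

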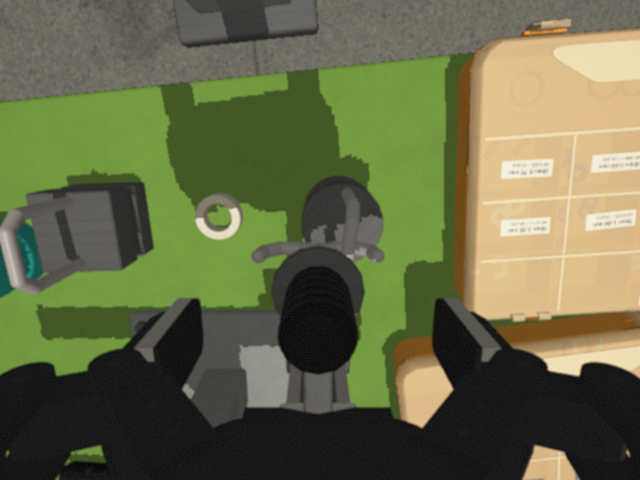

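The hook is held: the grip top is at 221.5, which is 40 mm below its starting height. I'll withdraw straight up and check again.

```bash
python3 -m crank '{"dp":[[0,0,1],[0,0,2],[0,0,2.5],[0,0,2.5],[0,0,2.5],[0,0,2.5],[-3,0,0],[-3,0,0],[-3,0,0],[0,0,0]],"delta_rot":[[0,0,0],[0,0,0],[0,0,0],[0,0,0],[0,0,0],[0,0,0],[0,0,0],[0,0,0],[0,0,0],[0,0,0]],"claw":[0,0,0,0,0,0,0,0,0,0]}' 20
python3 -m crank '{"dp":[[0,0,0],[0,0,0],[0,0,0],[0,0,0],[0,0,0],[0,0,0]],"delta_rot":[[0,0,0],[0,0,0],[0,0,0],[0,0,0],[0,0,0],[0,0,0]],"claw":[0,0,0,0,0,0]}'
python3 - <<'E'
from h import *
T=wpose();im,d=capture('wrist');save(im,'w8');W=wcloud(T,d)
ims,ds=capture('scene');save(cv2.resize(ims[140:330,200:390],None,fx=3.1,fy=3.1,interpolation=cv2.INTER_CUBIC),'s8')
k=(abs(W[...,0]-500)<40)&(abs(W[...,1]-146)<35)&(W[...,2]>205)&(W[...,2]<265);p=W[k]
if len(p):print('griptop',np.round(np.percentile(p,[1,50,99],axis=0),1))
k=(abs(W[...,0]-500)<40)&(abs(W[...,1]-164)<35)&(W[...,2]>50)&(W[...,2]<66);p=W[k];print('die top',np.round(np.percentile(p,[1,50,99],axis=0),1))
s=sense();print(s['time_s'],s['eef_pos'],s['force'])
E
```

```text
time_s: 7.95
eef_pos: [408.8, 145.7, 319.7]
ee_rot: [0.001, 0.048, 0.999, 0.0]
force: [-0.2, -0.5, 0.1]
grip_width: 0.999
time_s: 8.55
eef_pos: [411.2, 145.4, 318.2]
ee_rot: [-0.0, 0.048, 0.999, -0.0]
force: [0.2, 0.8, -0.4]
grip_width: 1.0
griptop [[485.7 133.1 206. ]
 [493.9 145.7 221. ]
 [508.5 158.1 223.5]]
die top [[468.6 135.2  50.9]
 [493.3 159.7  59.5]
 [518.6 191.   61.5]]
8.65 [411.08415561 145.35988305 318.24141142] [ 0.63423063 -0.47922513  0.91342733]
```

View pics/s8.png

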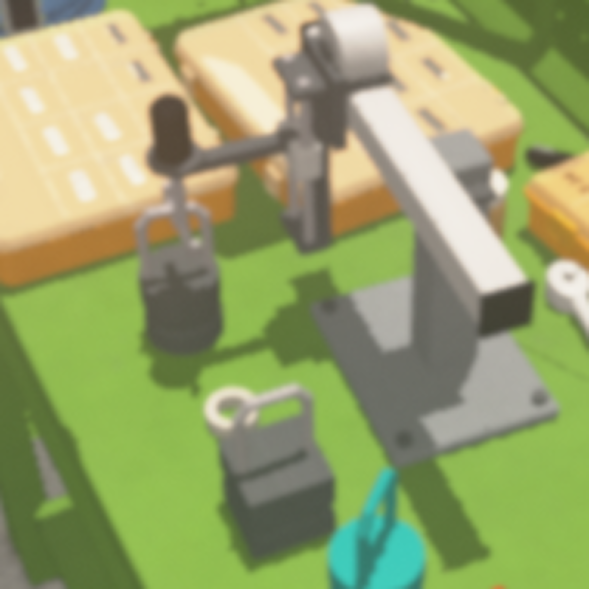

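View pics/w8.png

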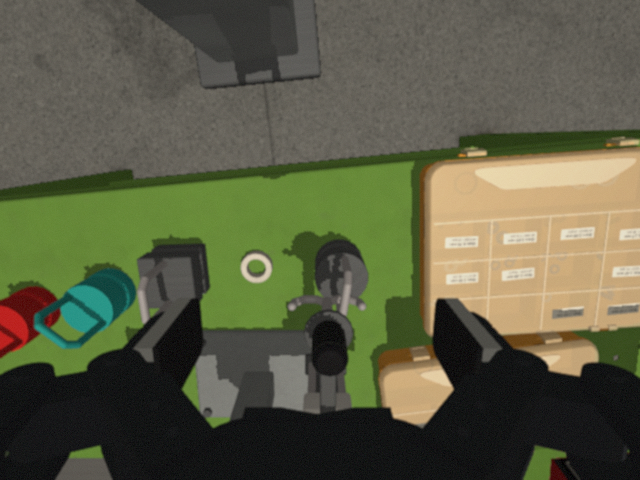

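The scene crop shows the hook's prong through the round die's eye, at about (180,215), with the die upright and the square die untouched. In the wrist view the prong tip shows beyond the bar at (360,305). I'm handing the job in.

```bash
python3 -c "
from h import *
print(finish_job())"
```

```text
the job is handed in; nothing more can be done
None
```

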